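# Lock the plug into the leak-test port

## Task

The brass plug sits loose in the mouth of the leak-test port's groove coupler. Swing the coupler's two cam arms down together, fully home against their stops beside the pipe, to lock the plug in: neither arm may go home while the other still points above level. Leave the plug seated, and the torches and the lens ring where they are.

Things in the scene. Friction and masses are not known exactly. Their poses are not given: they have to be found in the camera images.
- port: leak-test port, fixed: aluminium base plate 150 (x) by 170 (y) by 12 mm, upright steel pipe 37 mm across in its middle, topped by an aluminium groove coupler 52 mm across, 92 to 138 mm above the bench. Origin at the centre of the base's underside; z up along the pipe. Cam arms on its +y and -y sides; a low gauge (top 74 mm above the bench) reaches 64 mm to +x
- cam_a (a joint): cam arm A on the port's +y side: steel bar 90 mm long from its pivot, 14 mm wide, 8 mm thick; swings in the port's y-z plane. Value in rad: 0 = out and up, 45 deg above level; 0.79 = level, straight out from the pipe; 2.27 = hard stop, locked, hanging 5 deg short of straight down. Starts between 0 and 0.5. Stiff pivot (0.12 N m, no spring): it stays where it is left
- cam_b (a joint): cam arm B on the port's -y side: steel bar 90 mm long from its pivot, 14 mm wide, 8 mm thick; swings in the port's y-z plane. Value in rad: 0 = out and up, 45 deg above level; 0.79 = level, straight out from the pipe; 2.27 = hard stop, locked, hanging 5 deg short of straight down. Starts between 0 and 0.5. Stiff pivot (0.12 N m, no spring): it stays where it is left
- cam_a_pivot (a point): pivot of arm A, 30 mm from the pipe's axis towards the port's +y, 130 mm above the bench; the pivot pin runs along the port's x; axes as the port's
- cam_b_pivot (a point): pivot of arm B, 30 mm from the pipe's axis towards the port's -y, 130 mm above the bench; axes as the port's
- cam_a_end (a point): centre of the crossbar at the end of arm A, 83 mm from its pivot; crossbar 14 mm thick, 20 mm wide, a thin pull ring beyond it; moves with the arm
- cam_b_end (a point): centre of the crossbar at the end of arm B, 83 mm from its pivot; crossbar 14 mm thick, 20 mm wide, a thin pull ring beyond it; moves with the arm
- plug: loose brass plug (adapter): round flange 50 mm across and 5 mm thick lying on the coupler's mouth, its grooved stem hidden in the bore below; origin at the centre of the flange's underside, 138 mm above the bench (flange top at 143 mm); z up. The arms' cams turn into its groove as they come down; it can then shift by 1 to 3 mm but not come out
- port_mouth (a point): centre of the coupler's mouth, 138 mm above the bench on the pipe's axis; axes as the port's
- torch_1: black metal torch (flashlight) standing upright, 120 mm tall, 33 mm across the barrel and 39 mm across the head; a bystander; origin at the centre of its underside
- torch_2: black metal torch (flashlight) standing upright, 120 mm tall, 33 mm across the barrel and 39 mm across the head; a bystander; origin at the centre of its underside
- lens_ring: loose dark steel lens ring lying flat, 42 mm across, 12 mm high; a bystander; origin at the centre of its underside
Not all that is in view belongs to the job. There is more than one size of the plug; the job needs the middle-sized.

How it is judged:
By the outcome, as a careful person would: the job done as asked, in the order asked, and still so for the second after the job is handed in, with the robot touching nothing.
It also fails if it takes over 35 s, if anything falls off the work surface, if the arm or the gripper's body presses on something with over 40 N, if the wrist force passes 120 N, or if a joint passes its speed limit or range.

## Robot

A 6-joint arm with a two-finger parallel gripper is mounted at the origin on the work surface. World frame = base frame: x ahead of the robot, y to its left, z up, the work surface at z = 0. Lengths are in mm, angles in rad, forces in N, time in s.
With the tool pointing down it reaches from about 275 to 750 mm from the base axis. Payload 10.2 kg.
Tool frame: the origin (TCP) lies at the very end of the fingers, on their centre line; the grasp point (between the pads) lies 19 mm behind it; z points along the fingers, y is the line along which they close (so a half turn about z gives the same grasp; the last joint's range is limited). The gripper opens to 85 mm and grips with 20 to 120 N. Pads are 22 mm wide; open, the fingers measure 114 mm over their backs; the gripper's body (76 mm by 85 mm) begins 54 mm behind the grasp point. The pads swing forward as they close: fully open they stand 13 mm farther back than shut.
Start: joints at [-1.339, 0.313, 1.498, -0, 1.331, -0.223], TCP at [230.612, -471.645, 231.294] pointing down, gripper open.
Joint ranges: [-2.94, 2.94], [-0.97, 2.17], [0.19, 2.56], [-1.23, 4.37], [0.02, 3.11], [-2.88, 2.88]. Speed limits (rad/s): [2.39, 2.39, 3.01, 3.14, 3.14, 3.14].

## Interface

Orientations are given as a unit quaternion [w, x, y, z].
In Python, from rig import ctrl, vision gives the robot as it stands. The module is installed in compiled form; this text tells all that it offers.
- The arm moves only by the tool play_rows, never from a script. Its arguments are lists of equal length, an entry for each row: "translation": the shift along the tool's x, y, z in m, a list of three; "rotation": the turn, a rotation vector about the tool's x, y, z in rad, a list of three; "gripper": the gripper's target within -1 to 1 (shut at 1, half-way at 0, fully open at -1). A call has 1 to 10 rows; each row is the pose to reach, as a shift and turn from the pose commanded when the call began, along the tool's axes at that moment; what a row does not reach only later rows make up. A row lasts 1/8 s, in which the tool goes at most 62.5 mm and 10.7 degrees, less where a joint would pass 70% of its speed; a pose out of reach is approached as far as the arm can. A call with a gripper value outside its range is refused whole. The fingers move at their own pace and stop on an object; "force" is the grip in N (left out, the last holds). Time passes only in rows, so rows that repeat a pose let the fingers close. It gives the time, the measured TCP pose, the force, the opening and the grip force at its end, in the units of the state.
- ctrl.sense(): the state, without advancing time (a new reading comes with each control period).
- vision.capture(name): name is "side" or "top"; returns a dict with "pixels" (400x640x3 uint8, red, green, blue), "vfov" (degrees; the focal length in pixels is half the picture's height over the tangent of half this angle, whatever the lens; pixels are square), "cx", "cy" (the principal point, pixels), "rvec" (rotation vector, rad) and "tvec" (3), from world to camera coordinates, as OpenCV has them. Camera axes: x right, y down, z forward; pixel columns grow to the right and rows downward; lengths in mm; the calibration is good to about 2 mm. A picture is of the moment at which its call begins. There is no depth.
- ctrl.finish_job(): hands the job in; it is judged then, once.
The state is a dict: "time_s": time; "joints": joint angles; "dq": joint speeds; "tau": joint torques, N m; "eef_pos": TCP position; "ee_rot": TCP orientation; "force": force on the tool from outside, world axes, zero at the start; "wrist_torque": the same for the moment, N m; "grip_width": opening from 0.0 (shut) to 1.0 (fully open); "grip_force": force on a finger pad.
Only numpy, scipy, OpenCV 4.12 (cv2) and the standard library are available. Lean on these libraries where they do the work, as an engineer would, in place of code of your own. Each camera call takes 0.05 s, during which the arm holds its last target. There are 200 camera calls.

## Working session

There is one attempt and no reset: what is moved stays moved. The work goes in short steps, Python scripts to look and compute and a tool call to move; the robot and the scene stay as the last step left them, time stands still between calls to the robot, and variables do not carry over. Pictures are saved under pics/ and viewed, at most 10 in all, crops included, and the job is handed in when it is done.

Besides the shell and the picture viewer there is one more tool, called after "Emit:" by a JSON object that holds its "method" and its "body", one argument or row to a line. play_rows: Moves the arm, as the interface text tells. Its arguments: {"type":"object","properties":{"translation":{"type":"array"},"rotation":{"type":"array"},"gripper":{"type":"array"},"force":{"type":"number"}},"required":["translation","rotation","gripper"]}

```bash
mkdir -p pics; cat > h.py <<'E'
import numpy as np, cv2
from rig import ctrl, vision
def cap(n):
    c=vision.capture(n); c['R']=cv2.Rodrigues(np.array(c['rvec'],float))[0]; c['t']=np.array(c['tvec'],float).ravel()
    c['f']=200/np.tan(np.radians(c['vfov'])/2); return c
def ray(c,u,v):
    d=c['R'].T@np.array([(u-c['cx'])/c['f'],(v-c['cy'])/c['f'],1]); return -c['R'].T@c['t'],d
def onz(c,u,v,z):
    o,d=ray(c,u,v); return o+d*(z-o[2])/d[2]
def proj(c,p):
    q=c['R']@np.array(p,float)+c['t']; return c['f']*q[:2]/q[2]+[c['cx'],c['cy']]
E
python3 - <<'E'
from h import *
for n in('side','top'):
    c=cap(n); cv2.imwrite(f'pics/{n}0.png',c['pixels'][:,:,::-1]); np.save(f'pics/{n}0.npy',c,allow_pickle=True)
    print(n,c['f'],c['cx'],c['cy'],c['R'].round(3).tolist(),(-c['R'].T@c['t']).round(0))
s=ctrl.sense(); print(s['ee_rot'],s['grip_width'],s['time_s'])
E
```

```text
side 368.0911215343289 320.4648026381654 205.45339597003348 [[-0.866, -0.5, -0.011], [-0.265, 0.477, -0.838], [0.424, -0.723, -0.545]] [265. 659. 587.]
top 390.87960237228134 326.426677689279 202.03684115991732 [[-0.01, -1.0, 0.008], [-0.986, 0.008, -0.168], [0.167, -0.01, -0.986]] [487.  97. 848.]
[-5.73422405e-04  9.74257778e-01  2.25436140e-01  9.63019141e-06] 0.9984567278766722 0.1
```

View pics/side0.png

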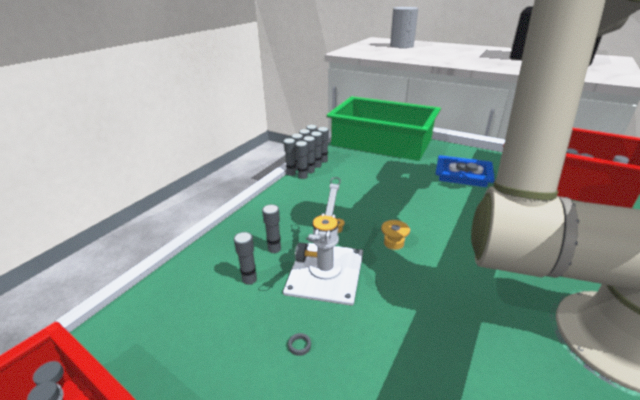

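View pics/top0.png

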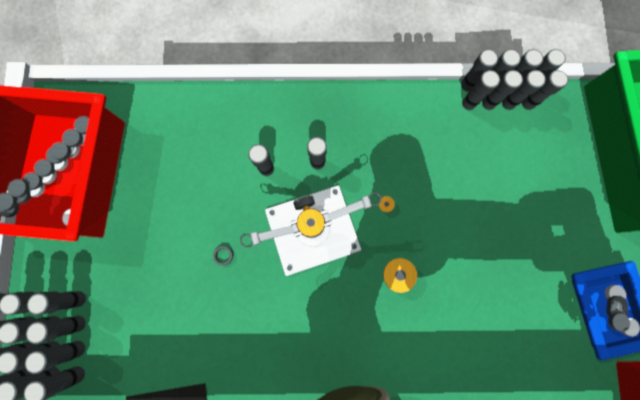

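The top view shows the port plate with the gold flange at (311,222). Arm A's ring is at (247,240), arm B's ring at (375,200), and the gauge at (305,203). The torches are at (260,157) and (317,150), and the lens ring is at (224,254).

Brass candidates are the plug in the coupler at (311,222), a small loose one at (387,203) and a larger loose one at (400,275). By the description, the one in the coupler is the right one. I'll check it in one close crop and measure.

```bash
python3 - <<'E'
from h import *
c=np.load('pics/top0.npy',allow_pickle=True).item(); im=c['pixels']
hsv=cv2.cvtColor(im,cv2.COLOR_RGB2HSV)
g=((hsv[...,0]>12)&(hsv[...,0]<32)&(hsv[...,1]>130)&(hsv[...,2]>100)).astype(np.uint8)
n,l,st,ce=cv2.connectedComponentsWithStats(g)
for i in range(1,n):
    if st[i,4]>60: print('gold',st[i],ce[i].round(1),onz(c,*ce[i],143).round(1))
w=((hsv[...,1]<40)&(hsv[...,2]>150)).astype(np.uint8); w[:, :230]=0; w[:170]=0; w[300:]=0; w[:,400:]=0
w=cv2.morphologyEx(w,cv2.MORPH_OPEN,np.ones((13,13)))  # plate only
ct=max(cv2.findContours(w,0,2)[0],key=cv2.contourArea)
r=cv2.boxPoints(cv2.minAreaRect(ct)); P=np.array([onz(c,*p,12)[:2] for p in r])
print('plate px',r.round(0).tolist(),'\n',P.round(1),P.mean(0),[np.degrees(np.arctan2(*(P[(i+1)%4]-P[i])[::-1])).round(1) for i in range(4)],np.linalg.norm(np.diff(P,axis=0),axis=1))
a=cv2.resize(im[150:290,210:430],None,fx=3.6,fy=3.6,interpolation=2)[:,:,::-1]
cv2.imwrite('pics/crop_top.png',a)
s=np.load('pics/side0.npy',allow_pickle=True).item()['pixels']
cv2.imwrite('pics/crop_side.png',cv2.resize(s[165:310,270:420],None,fx=4,fy=4,interpolation=2)[:,:,::-1])
E
```

```text
gold [379 196  16  16 180] [386.6 203.9] [602.2 -20.6 143. ]
gold [297 206  28  31 555] [310.2 221.8] [570.4 119.3 143. ]
gold [383 258  34  35 820] [399.8 274.8] [474.2 -39.5 143. ]
plate px [[262.0, 209.0], [341.0, 185.0], [362.0, 251.0], [283.0, 276.0]] 
 [[614.5 226.7]
 [666.8  55. ]
 [521.5  13.7]
 [472.4 181.2]] [568.76463292 119.15458626] [np.float64(-73.1), np.float64(-164.1), np.float64(106.3), np.float64(17.8)] [179.56343795 151.02353722 174.57564995]
```

View pics/crop_top.png

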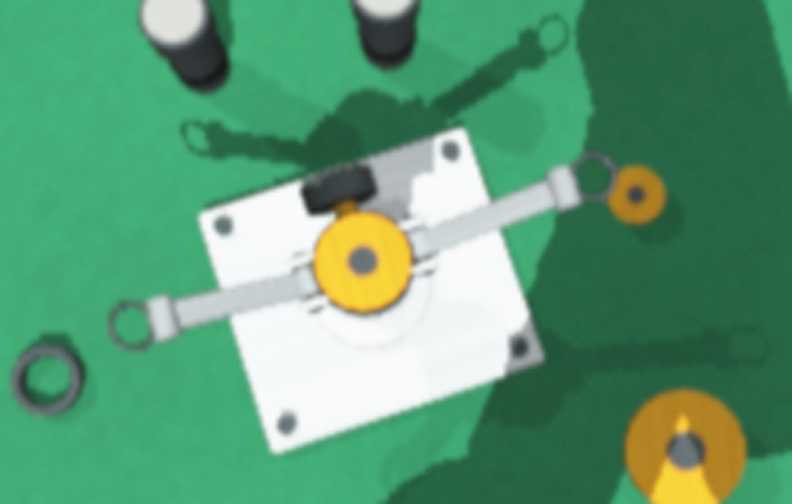

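View pics/crop_side.png

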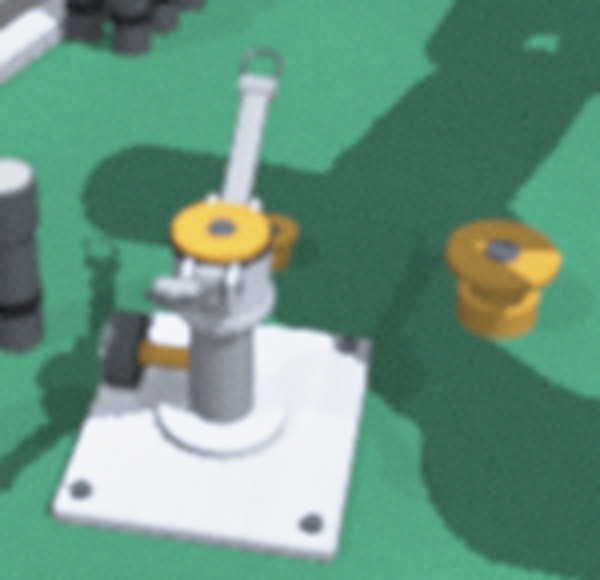

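The close crops confirm it: the medium gold flange sits in the coupler's mouth. The crossbars are at full-image pixels (255,238) for A and (367,202) for B, and both arms point up. Next I'll work out the arm angles and waypoints.

```bash
cat > plan.py <<'E'
from h import *
from scipy.spatial.transform import Rotation as Ro
C=np.array([569.5,119.2,0]); YAW=np.radians(17.2)
xP=np.array([np.cos(YAW),np.sin(YAW),0]); yP=np.array([-np.sin(YAW),np.cos(YAW),0]); Z=np.array([0,0,1.])
def Rt(side,t=30):   # side +1 = A
    t=np.radians(t); z=-np.cos(t)*Z-side*np.sin(t)*yP
    return np.column_stack([xP,np.cross(z,xP),z])
def tcp(side,phi,t=30,rho=58,gap=0):  # phi deg below level; pose with finger corner on the arm face
    p,tt=np.radians(phi),np.radians(t); u=np.array([np.cos(p),-np.sin(p)]); n=np.array([-np.sin(p),-np.cos(p)])
    q=np.array([30,130])+rho*u-n*(4+14.5*abs(np.sin(p-tt))+gap)
    return C+side*q[0]*yP+q[1]*Z
def rows(s,targets,R):
    R0=Ro.from_quat(np.roll(s['ee_rot'],-1)).as_matrix()
    for q in targets: print((R0.T@(q-np.array(s['eef_pos']))/1000).round(3),Ro.from_matrix(R0.T@R).as_rotvec().round(3),'world',q.round(0))
E
python3 - <<'E'
from plan import *
c=np.load('pics/top0.npy',allow_pickle=True).item()
for s,px in((1,(255,238)),(-1,(367.2,201.7))):
    o,d=ray(c,*px); k=((C-o)@xP)/(d@xP); # plane x=0 is seen nearly edge-on; instead use r only
    # solve phi so projected end best matches pixel
    f=[(np.linalg.norm(proj(c,C+s*(30+83*np.cos(a))*yP+(130+83*np.sin(a))*Z)-px),np.degrees(a)) for a in np.radians(np.arange(-10,60))]
    print(s,min(f))
S=ctrl.sense()
rows(S,[C+120*yP+250*Z,tcp(1,-45,gap=25)],Rt(1))
print(Rt(1),S['joints'])
E
```

```text
1 (np.float64(0.6410869005229585), np.float64(34.0))
-1 (np.float64(1.2450419027285602), np.float64(23.0))
[ 0.582 -0.5   -0.018] [-0.524 -0.041  0.151] world [534. 234. 250.]
[ 0.57  -0.422  0.03 ] [-0.524 -0.041  0.151] world [557. 158. 201.]
[[ 0.95527836  0.25609068  0.14785403]
 [ 0.29570805 -0.82729533 -0.47763918]
 [ 0.          0.5        -0.8660254 ]] [-1.33940521e+00  3.13394519e-01  1.49835020e+00  2.45505617e-05
  1.33099469e+00 -2.23396160e-01]
```

Emit:
{"method": "play_rows", "body": {
  "translation": [
    [0.58, -0.5, -0.03],
    [0.58, -0.5, -0.03],
    [0.58, -0.5, -0.03],
    [0.58, -0.5, -0.03],
    [0.58, -0.5, -0.03],
    [0.58, -0.5, -0.03],
    [0.58, -0.5, -0.03],
    [0.58, -0.5, -0.03],
    [0.58, -0.5, -0.03],
    [0.58, -0.5, -0.03]
  ],
  "rotation": [
    [-0.524, -0.041, 0.151],
    [-0.524, -0.041, 0.151],
    [-0.524, -0.041, 0.151],
    [-0.524, -0.041, 0.151],
    [-0.524, -0.041, 0.151],
    [-0.524, -0.041, 0.151],
    [-0.524, -0.041, 0.151],
    [-0.524, -0.041, 0.151],
    [-0.524, -0.041, 0.151],
    [-0.524, -0.041, 0.151]
  ],
  "gripper": [1, 1, 1, 1, 1, 1, 1, 1, 1, 1]
}}

```text
time_s: 1.35
eef_pos: [471.3, 91.9, 255.1]
ee_rot: [0.257, 0.955, 0.145, 0.039]
force: [0.1, -0.6, 1.6]
grip_width: 0.002
grip_force: 0.0
```

```bash
python3 - <<'E'
from plan import *
S=ctrl.sense(); print(S['time_s'],S['eef_pos'],S['force'],S['grip_width'],S['joints'])
rows(S,[C+100*yP+240*Z,tcp(1,-34,gap=15),tcp(1,-34,gap=3)],Rt(1))
E
```

```text
1.35 [471.32866141  91.87744142 255.08514457] [ 0.05504266 -0.59154673  1.56376471] 0.0018272079375349132 [ 0.21600359  0.23044246  1.63467613 -0.54960087  1.27533122  1.64943973]
[ 0.102 -0.091 -0.036] [0.002 0.    0.001] world [540. 215. 240.]
[ 0.102 -0.083  0.028] [0.002 0.    0.001] world [552. 177. 189.]
[ 0.102 -0.093  0.034] [0.002 0.    0.001] world [550. 183. 179.]
```

Emit:
{"method": "play_rows", "body": {
  "translation": [
    [0.06, -0.05, -0.02],
    [0.1, -0.09, -0.036],
    [0.102, -0.091, -0.036],
    [0.102, -0.09, -0.005],
    [0.102, -0.083, 0.028],
    [0.102, -0.083, 0.028],
    [0.102, -0.083, 0.028]
  ],
  "rotation": [
    [0, 0, 0],
    [0, 0, 0],
    [0, 0, 0],
    [0, 0, 0],
    [0, 0, 0],
    [0, 0, 0],
    [0, 0, 0]
  ],
  "gripper": [1, 1, 1, 1, 1, 1, 1]
}}

```text
time_s: 2.22
eef_pos: [551.5, 175.4, 190.1]
ee_rot: [0.257, 0.955, 0.144, 0.039]
force: [-0.0, -0.1, -0.1]
grip_width: 0.002
grip_force: 0.0
```

```bash
python3 - <<'E'
from plan import *
S=ctrl.sense(); print(S['time_s'],S['eef_pos'],S['force'])
rows(S,[tcp(1,p) for p in (-34,-25,-15,-5,5,15,25,35,40)]+[tcp(1,40,gap=60)],Rt(1))
for n in('side','top'):
    c=cap(n); cv2.imwrite(f'pics/{n}1.png',c['pixels'][:,:,::-1])
a=cv2.imread('pics/side1.png')[150:310,250:430]; b=cv2.imread('pics/top1.png')[130:290,210:430]
cv2.imwrite('pics/j1.png',cv2.resize(np.hstack([a,b]),None,fx=2,fy=2,interpolation=2))
E
```

```text
2.225 [551.45721856 175.41601081 190.12542586] [-0.02486118 -0.06670325 -0.0712164 ]
[ 0.001 -0.015  0.007] [ 0.001 -0.001 -0.   ] world [549. 185. 177.]
[ 0.001 -0.025  0.01 ] [ 0.001 -0.001 -0.   ] world [547. 192. 169.]
[ 0.001 -0.036  0.015] [ 0.001 -0.001 -0.   ] world [545. 198. 159.]
[ 0.001 -0.045  0.023] [ 0.001 -0.001 -0.   ] world [544. 202. 147.]
[ 0.001 -0.053  0.033] [ 0.001 -0.001 -0.   ] world [543. 204. 135.]
[ 0.001 -0.059  0.044] [ 0.001 -0.001 -0.   ] world [543. 203. 122.]
[ 0.001 -0.062  0.056] [ 0.001 -0.001 -0.   ] world [544. 200. 110.]
[ 0.001 -0.063  0.066] [ 0.001 -0.001 -0.   ] world [546. 196. 101.]
[ 0.001 -0.063  0.07 ] [ 0.001 -0.001 -0.   ] world [546. 194.  98.]
[ 0.001 -0.074  0.011] [ 0.001 -0.001 -0.   ] world [535. 231. 144.]
```

View pics/j1.png

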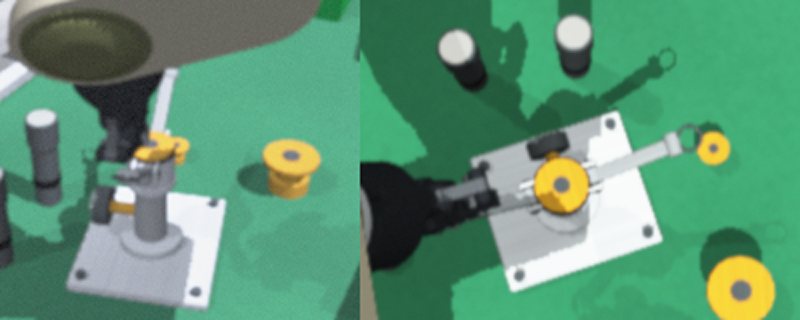

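The fingertip shows near (490,190) in the joined crop, and it may sit a little to +x of the arm's line. I'll project the TCP to check.

```bash
python3 - <<'E'
from plan import *
c=np.load('pics/top0.npy',allow_pickle=True).item(); S=ctrl.sense()
im=cv2.imread('pics/top1.png'); k=5
big=cv2.resize(im[190:260,230:340],None,fx=k,fy=k,interpolation=2)
def mk(p,col):
    u=(proj(c,p)-[230,190])*k; print(u.round(0)); cv2.drawMarker(big,tuple(int(v) for v in u),col,0,12,1)
mk(S['eef_pos'],(0,0,255)); mk(np.array(S['eef_pos'])+60*(-Rt(1)[:,2]),(255,0,255))
a=np.radians(34)
for L in(0,40,83): mk(C+(30+L*np.cos(a))*yP+(130+L*np.sin(a))*Z,(255,0,0))
cv2.imwrite('pics/j2.png',big)
E
```

```text
[230. 200.]
[117. 213.]
[325. 190.]
[231. 212.]
[123. 237.]
```

View pics/j2.png

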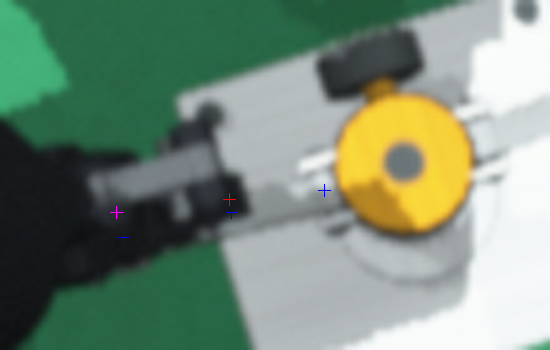

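The TCP marker at (230,200) sits a few mm to +x of arm A's line at (231,212). I'll shift the tool by -4 mm in x and push arm A to about 35° below level.

Emit:
{"method": "play_rows", "body": {
  "translation": [
    [-0.004, -0.015, 0.007],
    [-0.004, -0.025, 0.01],
    [-0.004, -0.036, 0.015],
    [-0.004, -0.045, 0.023],
    [-0.004, -0.053, 0.033],
    [-0.004, -0.059, 0.044],
    [-0.004, -0.062, 0.056],
    [-0.004, -0.063, 0.066],
    [-0.004, -0.063, 0.068],
    [-0.004, -0.063, 0.068]
  ],
  "rotation": [
    [0, 0, 0],
    [0, 0, 0],
    [0, 0, 0],
    [0, 0, 0],
    [0, 0, 0],
    [0, 0, 0],
    [0, 0, 0],
    [0, 0, 0],
    [0, 0, 0],
    [0, 0, 0]
  ],
  "gripper": [1, 1, 1, 1, 1, 1, 1, 1, 1, 1]
}}

```text
time_s: 3.58
eef_pos: [541.4, 193.1, 98.8]
ee_rot: [0.257, 0.955, 0.144, 0.038]
force: [0.6, -0.1, 0.2]
grip_width: 0.0
grip_force: 0.0
```

```bash
python3 - <<'E'
from plan import *
S=ctrl.sense(); print(S['time_s'],S['eef_pos'],S['force'])
rows(S,[tcp(1,35,gap=60),C+120*yP+240*Z,C+240*Z],Rt(1))
rows(S,[C-100*yP+240*Z,tcp(-1,-23,gap=25)-4*xP,tcp(-1,-23,gap=15)-4*xP],Rt(-1))
E
```

```text
3.575 [541.35494123 193.06334835  98.82327777] [ 0.58949894 -0.07736789  0.24848371]
[ 0.005 -0.005 -0.063] [ 0.001  0.001 -0.   ] world [536. 229. 150.]
[ 0.005  0.035 -0.143] [ 0.001  0.001 -0.   ] world [534. 234. 240.]
[ 0.005  0.139 -0.083] [ 0.001  0.001 -0.   ] world [570. 119. 240.]
[ 0.005  0.226 -0.032] [ 1.049e+00  1.000e-03 -0.000e+00] world [599.  24. 240.]
[ 0.001  0.172 -0.006] [ 1.049e+00  1.000e-03 -0.000e+00] world [586.  54. 190.]
[0.001 0.171 0.004] [ 1.049e+00  1.000e-03 -0.000e+00] world [587.  50. 181.]
```

Emit:
{"method": "play_rows", "body": {
  "translation": [
    [0, -0.005, -0.06],
    [0.001, 0.02, -0.12],
    [0.001, 0.06, -0.13],
    [0.001, 0.11, -0.1],
    [0.001, 0.16, -0.07],
    [0.001, 0.21, -0.04],
    [0.001, 0.226, -0.032],
    [0.001, 0.226, -0.032],
    [0.001, 0.226, -0.032],
    [0.001, 0.226, -0.032]
  ],
  "rotation": [
    [0, 0, 0],
    [0, 0, 0],
    [0.17, 0, 0],
    [0.34, 0, 0],
    [0.51, 0, 0],
    [0.68, 0, 0],
    [0.85, 0, 0],
    [1.02, 0, 0],
    [1.049, 0, 0],
    [1.049, 0, 0]
  ],
  "gripper": [1, 1, 1, 1, 1, 1, 1, 1, 1, 1]
}}

```text
time_s: 4.82
eef_pos: [595.4, 22.5, 239.9]
ee_rot: [-0.255, 0.955, 0.145, -0.039]
force: [-0.4, 0.1, 0.8]
grip_width: 0.0
grip_force: 0.0
```

```bash
python3 - <<'E'
from plan import *
S=ctrl.sense(); print(S['time_s'],S['eef_pos'],S['force'],S['joints'])
rows(S,[tcp(-1,-23,gap=12)-4*xP]+[tcp(-1,p)-4*xP for p in (-23,-15,-5,5,15,25,35,45,55)],Rt(-1))
for n in('side','top'):
    c=cap(n); cv2.imwrite(f'pics/{n}2.png',c['pixels'][:,:,::-1])
a=cv2.imread('pics/side2.png')[150:310,250:430]; b=cv2.imread('pics/top2.png')[130:290,210:430]
cv2.imwrite('pics/j3.png',cv2.resize(np.hstack([a,b]),None,fx=2,fy=2,interpolation=2))
E
```

```text
4.825 [595.39340154  22.45454886 239.90301011] [-0.37292363  0.10493851  0.79724507] [-0.33753004  0.59139985  1.14599929  0.41619051  1.72059712  0.92916113]
[-0.     0.007  0.067] [0.002 0.001 0.   ] world [587.  49. 178.]
[-0.     0.017  0.075] [0.002 0.001 0.   ] world [589.  44. 167.]
[-0.     0.025  0.079] [0.002 0.001 0.   ] world [590.  39. 159.]
[-0.     0.035  0.087] [0.002 0.001 0.   ] world [591.  35. 147.]
[-0.     0.042  0.097] [0.002 0.001 0.   ] world [592.  33. 135.]
[-0.     0.048  0.108] [0.002 0.001 0.   ] world [592.  34. 122.]
[-0.     0.051  0.12 ] [0.002 0.001 0.   ] world [591.  37. 110.]
[-0.     0.052  0.13 ] [0.002 0.001 0.   ] world [589.  41. 101.]
[-0.     0.052  0.138] [0.002 0.001 0.   ] world [588.  45.  94.]
[-0.     0.051  0.146] [0.002 0.001 0.   ] world [587.  50.  88.]
```

View pics/j3.png

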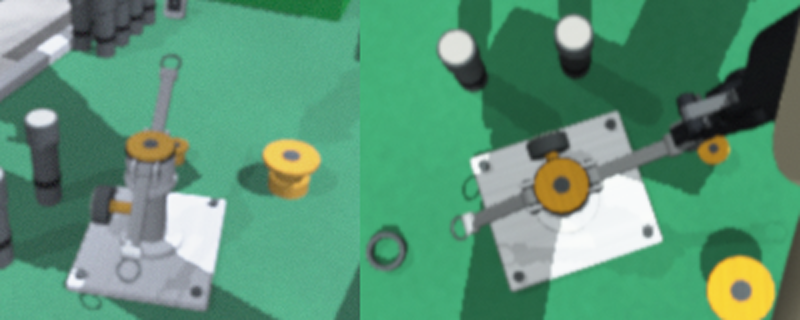

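Arm A is now below level but not home. In the side crop its ring is at (128,268), and in the top crop its end is at (465,222). Next I push B from its raised position.

Emit:
{"method": "play_rows", "body": {
  "translation": [
    [0, 0.004, 0.04],
    [0, 0.007, 0.067],
    [0, 0.017, 0.075],
    [0, 0.025, 0.079],
    [0, 0.035, 0.087],
    [0, 0.042, 0.097],
    [0, 0.048, 0.108],
    [0, 0.051, 0.12],
    [0, 0.052, 0.13],
    [0, 0.052, 0.13]
  ],
  "rotation": [
    [0, 0, 0],
    [0, 0, 0],
    [0, 0, 0],
    [0, 0, 0],
    [0, 0, 0],
    [0, 0, 0],
    [0, 0, 0],
    [0, 0, 0],
    [0, 0, 0],
    [0, 0, 0]
  ],
  "gripper": [1, 1, 1, 1, 1, 1, 1, 1, 1, 1]
}}

```text
time_s: 6.18
eef_pos: [588.9, 41.7, 100.5]
ee_rot: [-0.256, 0.955, 0.144, -0.04]
force: [0.7, -0.1, -0.0]
grip_width: -0.003
grip_force: 0.0
```

```bash
python3 - <<'E'
from plan import *
S=ctrl.sense(); print(S['time_s'],S['eef_pos'],S['force'])
rows(S,[tcp(-1,p)-4*xP for p in (35,45,55,65,75,80,85,88,91)],Rt(-1))
for n in('side','top'):
    c=cap(n); cv2.imwrite(f'pics/{n}3.png',c['pixels'][:,:,::-1])
a=cv2.imread('pics/side3.png')[150:310,250:430]; b=cv2.imread('pics/top3.png')[130:290,210:430]
cv2.imwrite('pics/j4.png',cv2.resize(np.hstack([a,b]),None,fx=2,fy=2,interpolation=2))
E
```

```text
6.175 [588.9387632   41.74030009 100.50822473] [ 0.68718896 -0.13678792 -0.02443065]
[ 0.     0.    -0.001] [-0.001  0.002 -0.   ] world [589.  41. 101.]
[0.    0.    0.007] [-0.001  0.002 -0.   ] world [588.  45.  94.]
[ 0.    -0.001  0.015] [-0.001  0.002 -0.   ] world [587.  50.  88.]
[ 0.    -0.003  0.023] [-0.001  0.002 -0.   ] world [585.  55.  83.]
[ 0.    -0.007  0.03 ] [-0.001  0.002 -0.   ] world [583.  62.  78.]
[ 0.    -0.009  0.034] [-0.001  0.002 -0.   ] world [582.  66.  76.]
[ 0.    -0.012  0.038] [-0.001  0.002 -0.   ] world [581.  69.  74.]
[ 0.    -0.013  0.04 ] [-0.001  0.002 -0.   ] world [580.  72.  73.]
[ 0.    -0.015  0.042] [-0.001  0.002 -0.   ] world [579.  74.  72.]
```

View pics/j4.png

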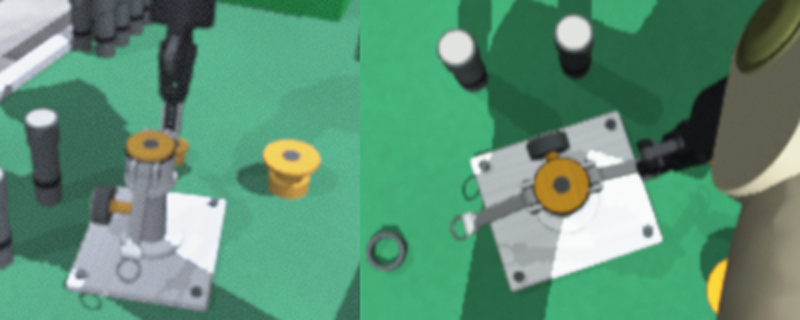

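B is below level under the fingertip (side crop (172,120)). I'll keep driving it towards its stop.

Emit:
{"method": "play_rows", "body": {
  "translation": [
    [0, 0, 0.007],
    [0, -0.001, 0.015],
    [0, -0.003, 0.023],
    [0, -0.007, 0.03],
    [0, -0.009, 0.034],
    [0, -0.012, 0.038],
    [0, -0.012, 0.038],
    [0, -0.012, 0.038]
  ],
  "rotation": [
    [0, 0, 0],
    [0, 0, 0],
    [0, 0, 0],
    [0, 0, 0],
    [0, 0, 0],
    [0, 0, 0],
    [0, 0, 0],
    [0, 0, 0]
  ],
  "gripper": [1, 1, 1, 1, 1, 1, 1, 1]
}}

```text
time_s: 7.28
eef_pos: [580.7, 69.3, 74.2]
ee_rot: [-0.256, 0.955, 0.144, -0.039]
force: [-0.3, -0.8, -0.0]
grip_width: 0.0
grip_force: 0.0
```

Emit:
{"method": "play_rows", "body": {
  "translation": [
    [0, -0.001, 0.0005],
    [0, -0.002, 0.001],
    [0, -0.0026, 0.0015],
    [0, -0.0026, 0.0015]
  ],
  "rotation": [
    [0, 0, 0],
    [0, 0, 0],
    [0, 0, 0],
    [0, 0, 0]
  ],
  "gripper": [1, 1, 1, 1]
}}

```text
time_s: 7.78
eef_pos: [579.9, 72.0, 74.3]
ee_rot: [-0.256, 0.955, 0.144, -0.039]
force: [0.9, -2.1, -0.6]
grip_width: 0.0
grip_force: 1.1
```

Emit:
{"method": "play_rows", "body": {
  "translation": [
    [0, -0.001, 0.0005],
    [0, -0.002, 0.001],
    [0, -0.0026, 0.0015],
    [0, -0.0026, 0.0015]
  ],
  "rotation": [
    [0, 0, 0],
    [0, 0, 0],
    [0, 0, 0],
    [0, 0, 0]
  ],
  "gripper": [1, 1, 1, 1]
}}

```text
time_s: 8.28
eef_pos: [579.0, 75.1, 74.3]
ee_rot: [-0.256, 0.955, 0.144, -0.039]
force: [0.0, -2.5, -0.7]
grip_width: -0.002
grip_force: 1.2
```

Emit:
{"method": "play_rows", "body": {
  "translation": [
    [0, -0.001, 0.0005],
    [0, -0.002, 0.001],
    [0, -0.003, 0.0015],
    [0, -0.0035, 0.002],
    [0, -0.0035, 0.002]
  ],
  "rotation": [
    [0, 0, 0],
    [0, 0, 0],
    [0, 0, 0],
    [0, 0, 0],
    [0, 0, 0]
  ],
  "gripper": [1, 1, 1, 1, 1]
}}

```text
time_s: 8.9
eef_pos: [578.9, 75.9, 74.4]
ee_rot: [-0.253, 0.956, 0.144, -0.038]
force: [2.3, -18.2, -2.0]
grip_width: 0.001
grip_force: 8.8
```

Force jumped to 18 N with no further travel, so B is against its stop. Now I retract and cross over to A.

```bash
python3 - <<'E'
from plan import *
S=ctrl.sense(); print(S['time_s'])
rows(S,[C-110*yP+160*Z-4*xP,C-110*yP+240*Z-4*xP],Rt(-1))
rows(S,[C+240*Z-4*xP,C+120*yP+240*Z-4*xP,tcp(1,30,gap=40)-4*xP,tcp(1,30,gap=10)-4*xP],Rt(1))
E
```

```text
8.9
[ 0.     0.015 -0.107] [ 0.006 -0.002 -0.001] world [598.  13. 160.]
[ 0.    -0.025 -0.176] [ 0.006 -0.002 -0.001] world [598.  13. 240.]
[-0.    -0.12  -0.122] [-1.042e+00 -1.000e-03 -2.000e-03] world [566. 118. 240.]
[-0.    -0.225 -0.063] [-1.042e+00 -1.000e-03 -2.000e-03] world [530. 233. 240.]
[-0.    -0.159  0.016] [-1.042e+00 -1.000e-03 -2.000e-03] world [535. 216. 139.]
[-0.    -0.133  0.031] [-1.042e+00 -1.000e-03 -2.000e-03] world [540. 201. 113.]
```

Emit:
{"method": "play_rows", "body": {
  "translation": [
    [0, 0.008, -0.054],
    [0, 0.0, -0.107],
    [0, -0.025, -0.165],
    [0, -0.065, -0.155],
    [0, -0.11, -0.13],
    [0, -0.16, -0.1],
    [0, -0.21, -0.07],
    [0, -0.225, -0.063],
    [0, -0.225, -0.063],
    [0, -0.225, -0.063]
  ],
  "rotation": [
    [0, 0, 0],
    [0, 0, 0],
    [-0.1, 0, 0],
    [-0.28, 0, 0],
    [-0.46, 0, 0],
    [-0.64, 0, 0],
    [-0.82, 0, 0],
    [-1.0, 0, 0],
    [-1.042, 0, 0],
    [-1.042, 0, 0]
  ],
  "gripper": [1, 1, 1, 1, 1, 1, 1, 1, 1, 1]
}}

```text
time_s: 10.15
eef_pos: [528.8, 235.9, 241.0]
ee_rot: [0.253, 0.956, 0.146, 0.037]
force: [0.3, -0.2, -0.2]
grip_width: -0.0
grip_force: 0.0
```

```bash
python3 - <<'E'
from plan import *
S=ctrl.sense(); print(S['time_s'],S['eef_pos'],S['force'])
rows(S,[tcp(1,25,gap=30)-4*xP,tcp(1,30,gap=5)-4*xP]+[tcp(1,p)-4*xP for p in (40,50,60,70,77,85)],Rt(1))
for n in('side','top'):
    c=cap(n); cv2.imwrite(f'pics/{n}4.png',c['pixels'][:,:,::-1])
a=cv2.imread('pics/side4.png')[150:310,250:430]; b=cv2.imread('pics/top4.png')[130:290,210:430]
cv2.imwrite('pics/j5.png',cv2.resize(np.hstack([a,b]),None,fx=2,fy=2,interpolation=2))
E
```

```text
10.15 [528.82095241 235.9249574  240.97079435] [ 0.3456619  -0.16052683 -0.21279849]
[ 0.001 -0.029  0.103] [-0.007  0.001  0.002] world [537. 211. 137.]
[ 0.001 -0.032  0.134] [-0.007  0.001  0.002] world [541. 199. 109.]
[ 0.001 -0.032  0.147] [-0.007  0.001  0.002] world [542. 193.  98.]
[ 0.001 -0.031  0.154] [-0.007  0.001  0.002] world [544. 189.  91.]
[ 0.001 -0.029  0.162] [-0.007  0.001  0.002] world [545. 184.  85.]
[ 0.001 -0.026  0.17 ] [-0.007  0.001  0.002] world [547. 178.  80.]
[ 0.001 -0.024  0.175] [-0.007  0.001  0.002] world [549. 173.  77.]
[ 0.001 -0.02   0.181] [-0.007  0.001  0.002] world [551. 167.  74.]
```

View pics/j5.png

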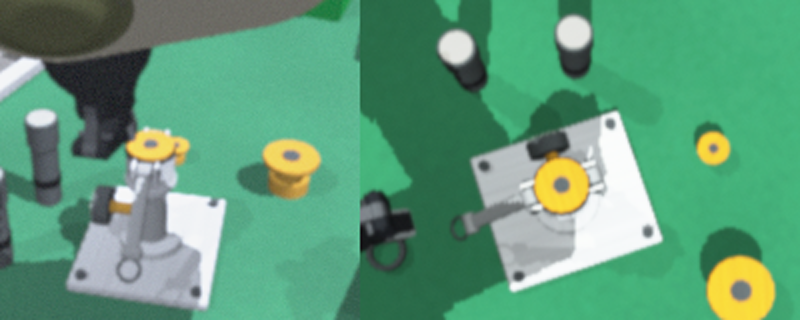

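B is home (no longer visible beside the flange at (560,185) in the top crop), the plug is seated, and A is at (465,222), partly down. Now I drive A home.

Emit:
{"method": "play_rows", "body": {
  "translation": [
    [0, -0.015, 0.05],
    [0, -0.029, 0.103],
    [0, -0.032, 0.134],
    [0, -0.032, 0.147],
    [0, -0.031, 0.154],
    [0, -0.029, 0.162],
    [0, -0.026, 0.17],
    [0, -0.024, 0.175],
    [0, -0.02, 0.181],
    [0, -0.02, 0.181]
  ],
  "rotation": [
    [0, 0, 0],
    [0, 0, 0],
    [0, 0, 0],
    [0, 0, 0],
    [0, 0, 0],
    [0, 0, 0],
    [0, 0, 0],
    [0, 0, 0],
    [0, 0, 0],
    [0, 0, 0]
  ],
  "gripper": [1, 1, 1, 1, 1, 1, 1, 1, 1, 1]
}}

```text
time_s: 11.5
eef_pos: [550.9, 165.3, 74.1]
ee_rot: [0.253, 0.956, 0.144, 0.038]
force: [-0.4, -0.5, 0.3]
grip_width: 0.002
grip_force: 0.0
```

Emit:
{"method": "play_rows", "body": {
  "translation": [
    [0, 0.001, 0.0005],
    [0, 0.002, 0.001],
    [0, 0.003, 0.0015],
    [0, 0.004, 0.002],
    [0, 0.004, 0.002]
  ],
  "rotation": [
    [0, 0, 0],
    [0, 0, 0],
    [0, 0, 0],
    [0, 0, 0],
    [0, 0, 0]
  ],
  "gripper": [1, 1, 1, 1, 1]
}}

```text
time_s: 12.12
eef_pos: [552.2, 161.5, 74.5]
ee_rot: [0.253, 0.956, 0.145, 0.038]
force: [-1.0, 1.9, -1.3]
grip_width: 0.002
grip_force: 1.1
```

Emit:
{"method": "play_rows", "body": {
  "translation": [
    [0, 0.001, 0.0005],
    [0, 0.002, 0.001],
    [0, 0.003, 0.0015],
    [0, 0.003, 0.0015]
  ],
  "rotation": [
    [0, 0, 0],
    [0, 0, 0],
    [0, 0, 0],
    [0, 0, 0]
  ],
  "gripper": [1, 1, 1, 1]
}}

```text
time_s: 12.62
eef_pos: [552.9, 159.4, 74.6]
ee_rot: [0.252, 0.956, 0.145, 0.038]
force: [-4.1, 8.6, -0.1]
grip_width: -0.0
grip_force: 5.0
```

Emit:
{"method": "play_rows", "body": {
  "translation": [
    [0, 0.001, 0.0005],
    [0, 0.0015, 0.001],
    [0, 0.0015, 0.001]
  ],
  "rotation": [
    [0, 0, 0],
    [0, 0, 0],
    [0, 0, 0]
  ],
  "gripper": [1, 1, 1]
}}

```text
time_s: 13.0
eef_pos: [553.1, 159.0, 74.5]
ee_rot: [0.251, 0.956, 0.145, 0.039]
force: [-7.6, 17.7, 1.8]
grip_width: -0.002
grip_force: 9.6
```

A is at its stop too (19 N, no travel). I retract clear and check.

Emit:
{"method": "play_rows", "body": {
  "translation": [
    [0, -0.01, -0.03],
    [0, -0.02, -0.08],
    [0, -0.01, -0.14],
    [0, 0, -0.2],
    [0, 0, -0.24],
    [-0.05, 0, -0.25],
    [-0.11, 0, -0.25],
    [-0.15, 0, -0.25],
    [-0.15, 0, -0.25],
    [-0.15, 0, -0.25]
  ],
  "rotation": [
    [0, 0, 0],
    [0, 0, 0],
    [0, 0, 0],
    [0, 0, 0],
    [0, 0, 0],
    [0, 0, 0],
    [0, 0, 0],
    [0, 0, 0],
    [0, 0, 0],
    [0, 0, 0]
  ],
  "gripper": [1, 1, 1, 1, 1, 1, 1, 1, 1, 1]
}}

```text
time_s: 14.25
eef_pos: [374.7, 230.5, 292.3]
ee_rot: [0.253, 0.956, 0.144, 0.039]
force: [0.6, 0.2, -0.8]
grip_width: -0.002
grip_force: 0.0
```

```bash
python3 - <<'E'
from plan import *
S=ctrl.sense(); print(S['time_s'],S['eef_pos'],S['force'])
for n in('side','top'):
    c=cap(n); cv2.imwrite(f'pics/{n}5.png',c['pixels'][:,:,::-1])
    for s in(1,-1):
        a=np.radians(-85); print(n,s,proj(c,C+s*(30+83*np.cos(a))*yP+(130+83*np.sin(a))*Z).round(0))
a=cv2.imread('pics/side5.png')[180:310,270:400]; b=cv2.imread('pics/top5.png')[140:270,220:400]
cv2.imwrite('pics/j6.png',cv2.resize(np.hstack([a,b]),None,fx=2.5,fy=2.5,interpolation=2))
E
```

```text
14.25 [374.68867854 230.4891662  292.28155395] [ 0.59823587  0.23925422 -0.77749238]
side 1 [322. 269.]
side -1 [329. 247.]
top 1 [294. 233.]
top -1 [329. 222.]
```

View pics/j6.png

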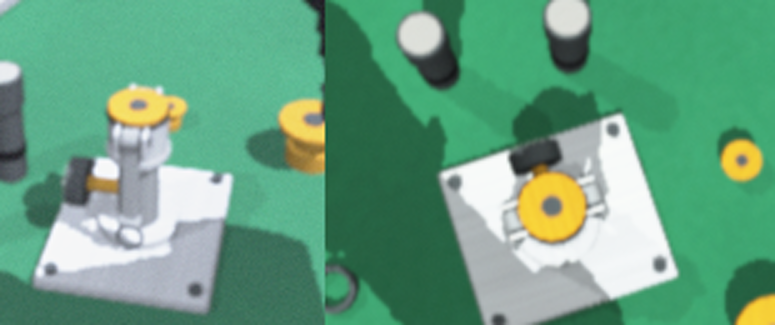

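```bash
python3 -c "
from rig import ctrl; print(ctrl.finish_job())"
```

```text
the job is handed in; nothing more can be done
None
```

I handed the job in at about 14 s: both cam arms were pushed down until they stopped moving at 18–19 N. Arm A went below level first, then B went home, then A. In the final pictures the plug is still seated and the torches and lens ring look undisturbed; A's end matched its computed locked position, while B's end was mostly hidden.

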